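Line up the spice jars with the guard rail and lock it into the rack

ROBOT

A 7-joint arm with a two-finger parallel gripper is mounted at the origin on a cart in front of the work surface, level with it; the furniture and walls round the work are solid. World frame = base frame: x ahead of the robot, y to its left, z up, the work surface at z = 0. Lengths are in mm, angles in rad, forces in N, time in s.
With the tool pointing down it reaches from about 400 to 850 mm from the base axis. Payload 6.9 kg.
Tool frame: the origin (TCP) lies on the centre line of the jaws, within the pads' length; the fingertips stand 25 mm ahead of it and the grasp point (between the pads) lies 6 mm ahead of it (r.tip_reach is the distance from the TCP to the fingertips, in mm); z points along the fingers, y is the line along which they close (so a half turn about z gives the same grasp; the last joint's range is limited). The gripper opens to 85 mm and grips with 20 to 120 N. Pads are 22 mm wide; open, the fingers measure 114 mm over their backs; the gripper's body (76 mm by 85 mm) begins 54 mm behind the grasp point. The pads swing forward as they close: fully open they stand 13 mm farther back than shut.
Start: joints at [-1.121, 0.507, -0.238, 1.5, 0.126, 1.149, -0.155], TCP at [210.685, 588.408, 256.275] pointing down, gripper open.
Joint ranges: [-3.08, 3.08], [-0.24, 2.05], [-1.43, 1.35], [0, 2.5], [-1.52, 4.66], [0.17, 1.96], [-2.89, 2.89]. Speed limits (rad/s): [2.39, 2.39, 3.14, 3.14, 3.14, 3.14, 3.14].

INTERFACE

Orientations are given as [roll, pitch, yaw] about the fixed x, y, z axes, in that order (R = Rz(yaw) Ry(pitch) Rx(roll)).
In Python, from plant import r gives the robot as it stands.
- The arm moves only by the tool step_arm, never from a script. Its argument "targets" is a list of rows, each a list of 4 numbers: the shift along the tool's x, y, z in mm, then the turn about the tool's z in rad. A call has 1 to 12 rows; each row shifts and turns the commanded pose from where the row before left it, along the tool's axes as they then stand; what a row does not reach is not made up. A row lasts 1/12 s, in which the tool goes at most 41.7 mm and 7.16 degrees, less where a joint would pass 70% of its speed; a pose out of reach is approached as far as the arm can. A call with a gripper value outside its range is refused whole. "fingers" is the opening, from -1 (shut) to 1 (fully open), set as the call begins (left out, the last holds). The fingers move at their own pace and stop on an object; the grip force is fixed at half the most. Time passes only in rows, so rows that do not move let the fingers close. It gives the time, the measured TCP pose, the force, the opening and the grip force at its end, in the units of the state.
- r.read_state(): the state, without advancing time (a new reading comes with each control period).
- r.camera(name): name is "scene" or "top" or "wrist"; returns (picture, depth): 384x512x3 uint8, red, green, blue; 384x512 float32, mm along the optical axis (not along the pixel's ray), 0 where there is no reading.
- r.get_calibration(name): a dict with "fx", "fy", "cx", "cy" (pixels), "R" (3x3) and "t" (3): a world point X has camera coordinates R X + t. Camera axes: x right, y down, z forward; pixel columns grow to the right and rows downward; lengths in mm; the calibration is good to about 2 mm. A picture is of the moment at which its call begins: read the wrist's pose just before it. get_calibration takes no time and is no camera call; for the wrist camera it gives the pose at the moment of the call.
- r.hand_in(): hands the job in; it is judged then, once.
Trained networks look in the newest picture that a camera, given by its name, has taken for a name from the list of things; names that differ only in an ending like _2 or _b are one class to them, and where a whole thing is asked for, a point or a joint stands for the part that bears it (a point fixed in the world has none). Each returns a list of dicts, best first, with "conf" (0 to 1); they miss things now and then, are a little off and sometimes report something else, mostly with a low value. They report only what shows in the picture. A call takes as long as a camera call. They do not tell look-alikes from the thing itself.
- r.spot_in(thing, camera): "centre" ([column, row] in pixels, amid what is visible of it).
- r.mark_of(thing, camera): "centre" ([column, row] in pixels: a listed point, or the origin of a listed thing).
The state is a dict: "t": time; "joints": joint angles; "dq": joint speeds; "tau": joint torques, N m; "ee_pos": TCP position; "orientation": TCP orientation; "force": force on the tool from outside, world axes, zero at the start; "ft_torque": the same for the moment, N m; "opening": opening from 0.0 (shut) to 1.0 (fully open); "grip_force": force on a finger pad.
Only numpy, scipy, OpenCV 4.12 (cv2) and the standard library are available. Lean on these libraries where they do the work, as an engineer would, in place of code of your own. Each camera call takes 0.05 s, during which the arm holds its last target. There are 200 camera calls.

TASK

Stand the stray spice jar, the yellow-filled one at the front of the worktop, in the gap between the three jars at the rack. Then take the wooden guard rail from the drainer and, keeping the gripper off those three jars, use its straight back to push all four jars into one line inside the rack, hook the rail's two ends into the lower slots of the uprights and press it down until both ends lock. Leave the jars standing, and the glass, the tub and the mug where they are.

Things in the scene. Friction and masses are not known exactly. Their poses are not given: they have to be found in the camera images.
- rack: Dark steel spice rack, no floor, fixed on the worktop, open to the robot, 290 mm wide (y), 48 deep (x). Origin: on the worktop, midway between its uprights' front faces; x to its back, y to its left upright, z up. Back panel 70 mm tall, inner face at x = 45 mm. Uprights: 20 mm wide, centred at y = +135 and -135, front faces at x = 0, 125 mm tall; the bay between them is 250 mm wide.
- slot_left (a point): Left upright, middle of the lower edge of its lower slot, on the front face, 38 mm above the worktop; axes as the rack's. The slot is 11 mm wide and runs from 38 to 71 mm up, through a plate 3 mm thick (the upper slot, at 88 to 112 mm, is not used). A sprung roller behind the slot lets the hook's nose snap past when the rail is pressed down: about 7 N an end, more than the rail's weight.
- slot_right (a point): Right upright, middle of the lower edge of its lower slot, on the front face, 38 mm above the worktop; like slot_left. To hook in: the rail's underside 21 to 27 mm above the worktop (24 is best), its back face against both uprights, then straight down to 4 mm above the worktop, where the hooks rest on the slots' lower edges, locked.
- rail_grip (a point): Guard rail, 170 g, on the drainer: wooden bar 290 mm long (y), 14 thick (x), 48 tall, with an upright black grip amid it, 12 mm wide (y), 28 deep (x, forward from the bar's back face), its top 104 mm above the bar's underside. Point: in the grip, 80 mm above the underside, 14 mm in front of the back face. x points out of the flat back face (towards the rack when fitted), y along the bar, z up.
- rail_end_left (a point): Point on the rail's underside, in the plane of its back face, 135 mm along +y from its middle, below the left hook; axes as rail_grip. The steel hook stands out of the back face: 6 mm wide, shank 34 to 43 mm above the underside, lip hanging down behind it to 18 mm; the gap of 4.5 mm between back face and lip takes the rack's plate; the nose reaches 10.5 mm from the back face.
- rail_end_right (a point): Point on the rail's underside, in the plane of its back face, 135 mm along -y from its middle, below the right hook, which is like the left one. Axes as rail_grip.
- jar_a_centre (a point): Black-label, dark-filled spice jar standing upright: glass body with a dark screw cap, 41 mm across, 105 mm tall, about 110 g; this point is its centre, 52.5 mm above its underside; z is its axis. One of the three that stand in the mouth of the rack from the start; gripper and arm must not touch it.
- jar_b_centre (a point): Green-filled spice jar standing upright: glass body with a dark screw cap, 41 mm across, 105 mm tall, about 110 g; this point is its centre, 52.5 mm above its underside; z is its axis. One of the three that stand in the mouth of the rack from the start; gripper and arm must not touch it.
- jar_c_centre (a point): Black-label, dark-filled spice jar standing upright: glass body with a dark screw cap, 41 mm across, 105 mm tall, about 110 g; this point is its centre, 52.5 mm above its underside; z is its axis. One of the three that stand in the mouth of the rack from the start; gripper and arm must not touch it.
- jar_d_centre (a point): Stray spice jar standing upright: glass body with a dark screw cap, 41 mm across, 105 mm tall, about 110 g; this point is its centre, 52.5 mm above its underside; z is its axis. Yellow filling, white label with a red band, a pale disc on its brown cap. Stands on the front of the worktop, apart from the row; may be gripped.
- glass_centre (a point): Clear drinking glass standing on the front of the worktop, 79 mm across, 90 mm tall; its centre, 45 mm up. Leave it alone.
- tub_centre (a point): White dessert tub with a foil lid on the front of the worktop, 72 mm across, 71 mm tall; its centre, 35 mm up. Leave it alone.
- mug_centre (a point): Cream mug at the back of the drainer, 78 mm across, 109 mm with its handle, 101 mm tall; point 50 mm up. Leave it alone.
Not all that is in view belongs to the job. Leave any orange look-alike of the part that bears jar_c_centre alone.

How it is judged (in metres and radians):
On the way, in this order (a step that is already met when the one before it is completed fails the run):
1. the stray jar stands, released, in the gap of the row at the rack (angle between jar_d_centre's own z axis and vertical below 0.08 rad and height (world z) of jar_d_centre between 0.048 and 0.058 m and x of jar_d_centre in the frame of rack between -0.075 and 0.026 m and y of jar_d_centre in the frame of rack between -0.108 and 0.108 m and contact force between the fingers and jar_d below 0.1 N and linear speed of jar_d below 0.02 m/s), for 0.2 s.
2. the held rail has pushed all four jars back into the rack (x of each of jar_a_centre, jar_b_centre, jar_c_centre, jar_d_centre in the frame of rack above 0.01 m and angle between each of jar_a_centre, jar_b_centre, jar_c_centre, jar_d_centre's own z axis and vertical below 0.15 rad and contact force between the fingers and rail above 0.5 N), for 0.1 s.
3. both hooks of the rail are locked in the lower slots (z of rail_end_left in the frame of rack between 0.001 and 0.0075 m and x of rail_end_left in the frame of rack between -0.005 and 0.003 m and y of rail_end_left in the frame of rack between 0.129 and 0.141 m and z of rail_end_right in the frame of rack between 0.001 and 0.0075 m and x of rail_end_right in the frame of rack between -0.005 and 0.003 m and y of rail_end_right in the frame of rack between -0.141 and -0.129 m), for 0.2 s.
At the end, for the whole second after the job is handed in: Rail locked in both lower slots (each end's underside 1 to 7.5 mm above the worktop, within 5 mm of the upright's front, 6 mm sideways), all four jars upright between the uprights, centres in one line 16.5 to 27.5 mm behind the upright fronts, and rail and jars at rest (all of step 3 and angle between each of jar_a_centre, jar_b_centre, jar_c_centre, jar_d_centre's own z axis and vertical below 0.08 rad and height (world z) of jar_a_centre between 0.048 and 0.058 m and x of jar_a_centre in the frame of rack between 0.0165 and 0.0275 m and y of jar_a_centre in the frame of rack between -0.108 and 0.108 m and height (world z) of jar_b_centre between 0.048 and 0.058 m and x of jar_b_centre in the frame of rack between 0.0165 and 0.0275 m and y of jar_b_centre in the frame of rack between -0.108 and 0.108 m and height (world z) of jar_c_centre between 0.048 and 0.058 m and x of jar_c_centre in the frame of rack between 0.0165 and 0.0275 m and y of jar_c_centre in the frame of rack between -0.108 and 0.108 m and height (world z) of jar_d_centre between 0.048 and 0.058 m and x of jar_d_centre in the frame of rack between 0.0165 and 0.0275 m and y of jar_d_centre in the frame of rack between -0.108 and 0.108 m and linear speed of each of jar_a, jar_b, jar_c, jar_d, rail below 0.01 m/s); the robot touches nothing.
It fails at once if one of the three jars at the rack is touched by the gripper or arm instead of the rail (contact force between any of the fingers, the arm and jar_a above 0.5 N or contact force between any of the fingers, the arm and jar_b above 0.5 N or contact force between any of the fingers, the arm and jar_c above 0.5 N).
It fails at once if a jar is tipped over (angle between any of jar_a_centre, jar_b_centre, jar_c_centre, jar_d_centre's own z axis and vertical above 0.6 rad).
It fails at once if the glass, the tub or the mug is shifted by more than 20 mm or tipped ((distance of glass_centre from where it was at the start of the episode above 0.02 m or angle between glass_centre's own z axis and vertical above 0.3 rad) or (distance of tub_centre from where it was at the start of the episode above 0.02 m or angle between tub_centre's own z axis and vertical above 0.3 rad) or (distance of mug_centre from where it was at the start of the episode above 0.02 m or angle between mug_centre's own z axis and vertical above 0.3 rad)).
It also fails if it takes over 64 s, if anything falls off the work surface, if the arm or the gripper's body presses on something with over 40 N, if the wrist force passes 120 N, or if a joint passes its speed limit or range.

## Working session

There is one attempt and no reset: what is moved stays moved. The work goes in short steps, Python scripts to look and compute and a tool call to move; the robot and the scene stay as the last step left them, time stands still between calls to the robot, and variables do not carry over. Pictures are saved under pics/ and viewed, at most 10 in all, crops included, and the job is handed in when it is done.

Besides the shell and the picture viewer there is one more tool, called after "Call:" as name([rows], argument=value, ...), one row to a line, values as JSON. step_arm: Moves the arm, as the interface text tells. Its arguments: {"type":"object","properties":{"targets":{"type":"array","items":{"type":"array","items":{"type":"number"}}},"fingers":{"type":"number"}},"required":["targets"]}

```bash
mkdir -p pics
cat > h.py <<'E'
from plant import r
import numpy as np, cv2
from scipy.spatial.transform import Rotation as Ro
def snap(c,f=None):
    K=r.get_calibration(c); p,d=r.camera(c)
    if f: cv2.imwrite('pics/'+f,p[:,:,::-1])
    return p,d,K
def px2w(K,u,v,z):
    u,v,z=map(np.asarray,(u,v,z)); c=np.stack([(u-K['cx'])/K['fx']*z,(v-K['cy'])/K['fy']*z,z],-1)
    return (c-np.array(K['t']))@np.array(K['R'])
def atz(K,u,v,h):
    R=np.array(K['R']);t=np.array(K['t']);o=-R.T@t
    d=R.T@np.array([(u-K['cx'])/K['fx'],(v-K['cy'])/K['fy'],1]); return o+d*(h-o[2])/d[2]
def w2px(K,X):
    c=np.array(K['R'])@np.array(X)+np.array(K['t']); return [K['fx']*c[0]/c[2]+K['cx'],K['fy']*c[1]/c[2]+K['cy']]
E
python3 - <<'E'
from h import *
np.set_printoptions(precision=1,suppress=True)
s=r.read_state(); print(s, r.tip_reach)
ims=[]
H=dict(rack=0,slot_left=38,slot_right=38,rail_grip=None,rail_end_left=None,jar_a_centre=52.5,jar_b_centre=52.5,jar_d_centre=52.5,glass_centre=45,tub_centre=35,mug_centre=None)
for c in ['scene','top']:
    p,d,K=snap(c,c+'0.png'); print(c,'cam',-np.array(K['R']).T@np.array(K['t']))
    for n,h in H.items():
        for m in r.mark_of(n,c)[:5]:
            u,v=m['centre']; ui,vi=int(np.clip(u,0,511)),int(np.clip(v,0,383))
            print(n,round(m['conf'],2),np.array([u,v]),'dep',px2w(K,u,v,d[vi,ui]),'atz',atz(K,u,v,h) if h is not None else '')
E
```

```text
{'t': 0.0, 'joints': array([-1.1,  0.5, -0.2,  1.5,  0.1,  1.1, -0.2]), 'dq': array([-0., -0., -0.,  0., -0.,  0.,  0.]), 'tau': array([ -0. , -62.1,  -2.2, -25. ,   0. ,   0. ,  -0. ]), 'ee_pos': array([210.6, 588. , 255.4]), 'orientation': array([-3.1,  0. ,  2.8]), 'force': array([ 0.4,  0.4, -1.1]), 'ft_torque': array([-0., -0.,  0.]), 'grip_force': 0.0, 'opening': 1.000886195359031} 25.0
scene cam [ 287.  1404.3  842.3]
rack 0.88 [261.8 175.5] dep [583.6 -75.1  64.9] atz [ 608.4 -198.6    0. ]
rack 0.26 [264.8 177.7] dep [572.5 -74.1  57.9] atz [ 593.5 -183.2    0. ]
slot_left 0.84 [252.  181.9] dep [612.8 -46.6  50.5] atz [618.  -69.6  38. ]
slot_right 0.84 [267.  150.7] dep [ 591.3 -207.3  102.1] atz [ 617.7 -346.9   38. ]
rail_grip 0.81 [239.8 226.6] dep [576.5 276.4  75.5] atz 
rail_end_left 0.64 [228.4 274.6] dep [578.6 401.9  -2.1] atz 
jar_a_centre 0.84 [263.3 177.6] dep [578.6 -77.8  55.7] atz [579.8 -83.8  52.5]
jar_b_centre 0.7 [265.4 166.9] dep [570.6 -72.6 101.5] atz [ 589.4 -170.2   52.5]
jar_b_centre 0.16 [313.1 158.8] dep [ 420.4 -245.2   69. ] atz [ 423.3 -280.5 
[... 643 characters left out ...]
 616.8 -331.6   38. ]
rail_grip 0.79 [192.8 191.9] dep [577.  260.2  52.7] atz 
rail_end_left 0.93 [149.2 195.9] dep [568.8 394.2  47.1] atz 
jar_a_centre 0.71 [310.1 193.7] dep [558.1 -91.9  83.3] atz [562.9 -95.7  52.5]
jar_b_centre 0.7 [340.1 183.1] dep [ 583.7 -177.5  105.8] atz [ 593.3 -188.5   52.5]
jar_d_centre 0.69 [368.1 239. ] dep [ 420.8 -248.   105. ] atz [ 422.4 -262.1   52.5]
glass_centre 0.73 [368.6 238.7] dep [ 421.6 -249.6  104.4] atz [ 423.5 -265.7   45. ]
glass_centre 0.68 [327.1 239.2] dep [ 425.3 -142.9   36.2] atz [ 425.  -141.5   45. ]
tub_centre 0.95 [278.6 240.1] dep [424.8   4.7  73.2] atz [426.1   3.4  35. ]
mug_centre 0.64 [211.8 138.7] dep [757.  208.4   8.5] atz
```

Run:
```python
import cv2
a=cv2.imread('pics/scene0.png')[100:320,120:380]; b=cv2.imread('pics/top0.png')[100:290,120:440]
cv2.imwrite('pics/top0c.png',cv2.resize(b,None,fx=2.5,fy=2.5,interpolation=2)); cv2.imwrite('pics/scene0c.png',cv2.resize(a,None,fx=2.5,fy=2.5,interpolation=2))
```

```text
(no output)
```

View pics/top0c.png

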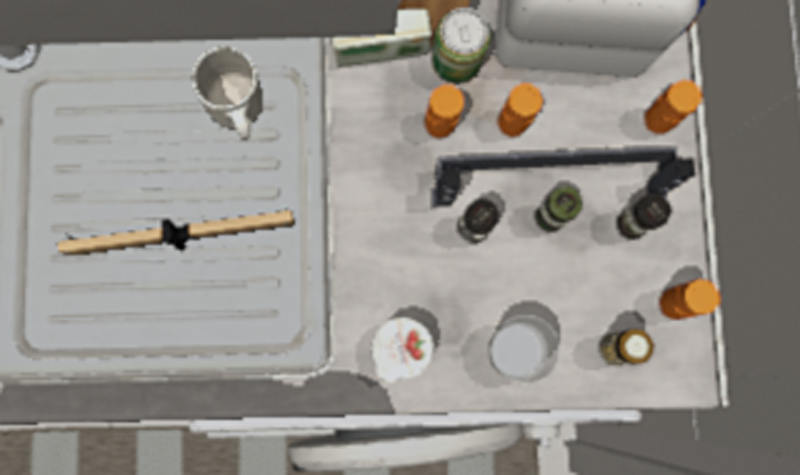

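View pics/scene0c.png

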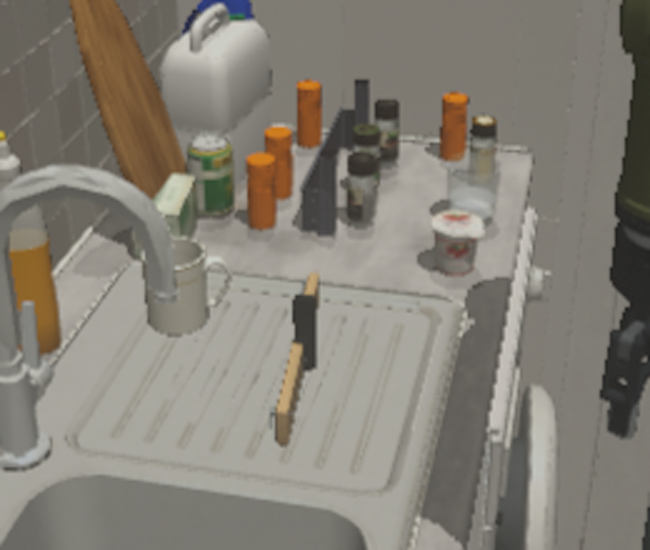

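Top view (crop px/2.5+[120,100]):
- Yellow-filled jar with the pale disc is at about (373,238). The network says (368,239).
- It could be mistaken for the orange jar at (397,219), the three orange jars behind the rack at (298,143), (328,143) and (390,142), the green jar b at (343,182), or dark jars a and c at (312,187) and (378,186).
- The glass is at (328,239), the tub at (280,240), the mug at (211,138) and the rail grip at (190,193).
- The gap is between the green jar and the right-hand dark jar.

I choose (373,238), and will fit geometry from depth.

Run:
```python
from h import *
np.set_printoptions(precision=1,suppress=True)
p,d,K=snap('top')
v,u=np.mgrid[0:384,0:512]; P=px2w(K,u,v,d); print('fx',K['fx'])
def cap(name,u0,v0,lo,hi,rad=14):
    m=(np.hypot(u-u0,v-v0)<rad)&(P[...,2]>lo)&(P[...,2]<hi)&(d>0)
    Q=P[m]; 
    if len(Q)<3: print(name,len(Q)); return
    c,rr=cv2.minEnclosingCircle(Q[:,:2].astype(np.float32)); print(name,m.sum(),'mean',Q.mean(0),'circ',np.array(c),round(rr,1),'z',np.percentile(Q[:,2],[5,50,95]))
for n,a,b in [('d',373,238),('or',397,219),('a',312,187),('b',343,182),('c',380,185)]: cap(n,a,b,98,112)
cap('upL',298,173,110,135,12); cap('upR',394,168,110,135,16)
# panel top
m=(P[...,2]>60)&(P[...,2]<78)&(u>295)&(u<395)&(v>155)&(v<180); Q=P[m]; print('panel',len(Q)); l=cv2.fitLine(Q[:,:2].astype(np.float32),cv2.DIST_HUBER,0,.01,.01).ravel(); print(l, np.arctan2(-l[0],l[1]),Q[:,1].min(),Q[:,1].max(),Q[:,0].mean())
# drainer
m=(u>140)&(u<240)&(v>175)&(v<210); print('drainer z',np.percentile(P[m][:,2],[10,30,50]))
q=m&(P[...,2]>28)&(P[...,2]<60);Q=P[q];print('bar',len(Q),np.percentile(Q[:,2],[10,50,90]),Q[:,1].min(),Q[:,1].max()); l=cv2.fitLine(Q[:,:2].astype(np.float32),cv2.DIST_HUBER,0,.01,.01).ravel(); print(l,np.arctan2(-l[0],l[1]))
q=m&(P[...,2]>85);Q=P[q];print('grip',len(Q),Q.mean(0),Q.min(0),Q.max(0))
for n,a,b,h in [('glass',328,239,80),('tub',280,240,60),('mug',211,135,85)]: cap(n,a,b,h-10,h+30,22)
i=cv2.imread('pics/top0.png')[215:265,340:410]; cv2.imwrite('pics/jard.png',cv2.resize(i,None,fx=6,fy=6,interpolation=2))
```

```text
fx 380.5179967631822
d 161 mean [ 423.4 -263.8  104.4] circ [ 423.7 -265.1] 20.4 z [100.7 104.5 107.9]
or 166 mean [ 477.8 -343.   104.8] circ [ 477.4 -343.9] 21.0 z [100.9 104.8 108. ]
a 156 mean [578.7 -95.7 105.2] circ [579.4 -95.9] 20.4 z [100.7 105.3 109. ]
b 154 mean [ 590.8 -193.5  104.8] circ [ 591.2 -193.7] 20.0 z [101.3 105.1 107.7]
c 157 mean [ 579.3 -295.4  105.4] circ [ 579.9 -296.6] 21.2 z [101.7 105.6 108.8]
upL 59 mean [619.5 -60.5 124.4] circ [619.2 -61. ] 13.9 z [121.1 124.7 128.4]
upR 71 mean [ 625.3 -329.2  122.3] circ [ 626.  -331.2] 14.2 z [111.7 123.5 125.9]
panel 231
[   0.    -1.   657.6 -198.1] -3.122327 -340.32461375983536 -53.44560533455409 655.0719365312295
drainer z [-4.4 -2.  -0. ]
bar 503 [37.9 46.1 49.8] 129.03780741109847 416.8572370885014
[  0.1  -1.  577.2 272.3] -3.030616
grip 59 [527.1 216.8 358.7] [386.8  45.1  85.2] [ 584.2  277.7 1193.2]
glass 117 mean [ 425.2 -151.    83.5] circ [ 423.6 -142.1] 39.5 z [71.4 85.8 92.8]
tub 488 mean [427.3   0.9  70.2] circ [425.4   2.7] 39.5 z [66.6 70.3 73.9]
mug 259 mean [746.9 202.2  90.8] circ [743.3 195.7] 53.0 z [ 77.3  91.1 100.6]
```

View pics/jard.png

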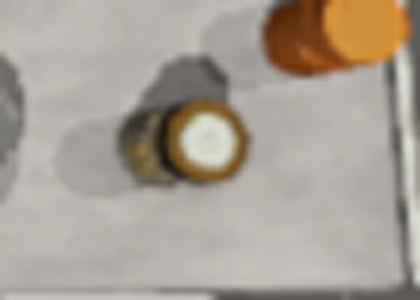

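The crop shows the yellow-filled jar with its pale cap disc at about (375,238), which confirms the choice. It is at world (423.5, -264.5). Next I plan the way there.

```bash
cat >> h.py <<'E'
def plan(wps,start=None):
    """waypoints (x,y,z,yaw,n): print n rows each, shift in tool axes (shift taken before the row's turn), turn about tool z"""
    s=r.read_state(); x=np.array(s['ee_pos'],float); yaw=Ro.from_euler('xyz',s['orientation']).as_matrix(); yaw=np.arctan2(yaw[1,0],yaw[0,0])
    if start is not None: x=np.array(start[:3],float); yaw=start[3]
    for X,Y,Z,w,n in wps:
        D=(np.array([X,Y,Z])-x)/n; dy=((w-yaw+np.pi)%(2*np.pi)-np.pi)/n; rows=[]
        for _ in range(n):
            c,sn=np.cos(yaw),np.sin(yaw)
            rows.append([round(float(D[0]*c+D[1]*sn),1),round(float(D[0]*sn-D[1]*c),1),round(float(-D[2]),1),round(float(-dy),3)]); yaw+=dy
        x=np.array([X,Y,Z],float); print(rows)
E
python3 - <<'E'
from h import *
plan([(440,190,255,1.6,12),(440,-260,255,1.6,12)])
E
```

```text
[[-29.2, -24.8, 0.1, 0.1], [-31.5, -21.8, 0.1, 0.1], [-33.5, -18.5, 0.1, 0.1], [-35.2, -15.1, 0.1, 0.1], [-36.5, -11.5, 0.1, 0.1], [-37.5, -7.8, 0.1, 0.1], [-38.1, -4.0, 0.1, 0.1], [-38.3, -0.2, 0.1, 0.1], [-38.1, 3.6, 0.1, 0.1], [-37.6, 7.4, 0.1, 0.1], [-36.7, 11.1, 0.1, 0.1], [-35.4, 14.7, 0.1, 0.1]]
[[-37.5, -1.1, -0.0, -0.0], [-37.5, -1.1, -0.0, -0.0], [-37.5, -1.1, -0.0, -0.0], [-37.5, -1.1, -0.0, -0.0], [-37.5, -1.1, -0.0, -0.0], [-37.5, -1.1, -0.0, -0.0], [-37.5, -1.1, -0.0, -0.0], [-37.5, -1.1, -0.0, -0.0], [-37.5, -1.1, -0.0, -0.0], [-37.5, -1.1, -0.0, -0.0], [-37.5, -1.1, -0.0, -0.0], [-37.5, -1.1, -0.0, -0.0]]
```

Call:
step_arm([
  [-29,-25,0,0.1],
  [-31.5,-22,0,0.1],
  [-33.5,-18.5,0,0.1],
  [-35,-15,0,0.1],
  [-36.5,-11.5,0,0.1],
  [-37.5,-8,0,0.1],
  [-38,-4,0,0.1],
  [-38,0,0,0.1],
  [-38,3.5,0,0.1],
  [-37.5,7.5,0,0.1],
  [-36.5,11,0,0.1],
  [-35.5,14.5,0,0.1],
], fingers=1)

```text
t: 2.25
ee_pos: [439.4, 188.7, 256.7]
orientation: [3.141, -0.001, 1.593]
force: [0.7, 0.4, -0.2]
opening: 1.004
grip_force: 0.0
```

Call:
step_arm([
  [-37.5,-1,0,0],
  [-37.5,-1,0,0],
  [-37.5,-1,0,0],
  [-37.5,-1,0,0],
  [-37.5,-1,0,0],
  [-37.5,-1,0,0],
  [-37.5,-1,0,0],
  [-37.5,-1,0,0],
  [-37.5,-1,0,0],
  [-37.5,-1,0,0],
  [-37.5,-1,0,0],
  [-37.5,-1,0,0],
])

```text
t: 3.25
ee_pos: [438.7, -261.6, 256.6]
orientation: [3.141, 0.0, 1.598]
force: [1.4, 0.7, -0.1]
opening: 1.003
grip_force: 0.0
```

```bash
cat > jars.py <<'E'
from h import *
def caps(c,lo=98,hi=112):
    p,d,K=snap(c); v,u=np.mgrid[0:384,0:512]; P=px2w(K,u,v,d)
    m=((P[...,2]>lo)&(P[...,2]<hi)&(d>0)).astype(np.uint8)
    m=cv2.morphologyEx(m,cv2.MORPH_OPEN,np.ones((3,3),np.uint8))
    n,L,S,C=cv2.connectedComponentsWithStats(m)
    for i in range(1,n):
        if S[i,4]<60: continue
        Q=P[L==i]; h=np.median(p[L==i],0); cc,rr=cv2.minEnclosingCircle(Q[:,:2].astype(np.float32))
        if rr<60: print(C[i],'n',S[i,4],'mean',Q.mean(0),'circ',np.array(cc),round(rr,1),'rgb',h)
E
python3 - <<'E'
from jars import *
np.set_printoptions(precision=1,suppress=True)
s=r.read_state();print(s['t'],s['ee_pos'],s['orientation']*1000)
K=r.get_calibration('wrist');print('cam',-np.array(K['R']).T@np.array(K['t']),np.array(K['R']))
caps('wrist')
snap('wrist','w1.png')
E
```

```text
3.25 [ 438.7 -261.6  256.6] [3140.8    0.2 1598.2]
cam [ 437.7 -196.5  373.2] [[ 1.   0.  -0. ]
 [ 0.  -1.   0.3]
 [ 0.  -0.3 -1. ]]
[423.7   7.5] n 676 mean [ 576.8 -111.2  103.3] circ [ 578.3 -105. ] 18.7 rgb [50. 47. 44.]
[420.2 113.1] n 1683 mean [ 588.8 -195.6  103.9] circ [ 590.2 -196.2] 20.6 rgb [ 98. 105.  63.]
[235.3 183.2] n 1320 mean [ 422.7 -265.5  104.1] circ [ 422.6 -266.2] 19.9 rgb [107.5  86.   59.5]
[390.6 218.2] n 1294 mean [ 577.2 -297.   104.2] circ [ 578.5 -298.4] 20.7 rgb [51. 47. 44.]
[286.7 258.1] n 1141 mean [ 476.7 -343.7  104.4] circ [ 477.  -345.5] 20.7 rgb [202. 104.  36.]
[431.6 243.8] n 140 mean [ 622.6 -323.   105.1] circ [ 624.4 -323.8] 11.1 rgb [51. 51. 56.]
[503.3 263.9] n 525 mean [ 702.8 -344.7  103.3] circ [ 712.  -345.1] 20.1 rgb [253. 168.  48.]
```

View pics/w1.png

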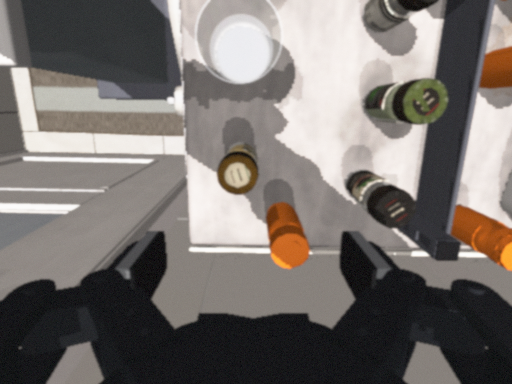

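The wrist view shows the yellow jar at (238,180), glass (240,48), orange look-alike (287,245), green b (420,102), dark c (390,205) and dark a (400,8). It agrees with the top view to within 2 mm. Descending on the jar at z 76.

Call:
step_arm([
  [-4,-16,0,0],
  [0,0,36,0],
  [0,0,36,0],
  [0,0,36,0],
  [0,0,36,0],
  [0,0,25,0],
  [0,0,12,0],
  [0,0,0,0],
])

```text
t: 4.02
ee_pos: [421.8, -262.9, 72.7]
orientation: [-3.137, -0.003, 1.598]
force: [0.5, -0.0, 0.1]
opening: 1.003
grip_force: 0.0
```

Call:
step_arm([
  [0,0,0,0],
  [0,0,0,0],
  [0,0,0,0],
  [0,0,0,0],
  [0,0,0,0],
  [0,0,0,0],
  [0,0,0,0],
  [0,0,0,0],
], fingers=-1)

```text
t: 4.68
ee_pos: [423.3, -264.6, 76.7]
orientation: [3.14, 0.001, 1.598]
force: [-1.4, 0.8, 6.9]
opening: 0.469
grip_force: 59.2
```

Run:
```python
from h import *
s=r.read_state();x,y,z=s['ee_pos'];print(s['ee_pos'],s['grip_force'],s['opening'])
plan([(x,y,z+150,1.6,5),(583,-246,z+150,1.6,6),(583,-246,z+1,1.6,8)])
```

```text
[ 423.33113884 -264.59035467   76.65231849] 59.241461008787155 0.46883013498901205
[[0.0, 0.0, -30.0, -0.0], [0.0, 0.0, -30.0, -0.0], [0.0, 0.0, -30.0, -0.0], [0.0, 0.0, -30.0, -0.0], [0.0, 0.0, -30.0, -0.0]]
[[2.3, 26.7, -0.0, 0.0], [2.3, 26.7, -0.0, 0.0], [2.3, 26.7, -0.0, 0.0], [2.3, 26.7, -0.0, 0.0], [2.3, 26.7, -0.0, 0.0], [2.3, 26.7, -0.0, 0.0]]
[[0.0, 0.0, 18.6, 0.0], [0.0, 0.0, 18.6, 0.0], [0.0, 0.0, 18.6, 0.0], [0.0, 0.0, 18.6, 0.0], [0.0, 0.0, 18.6, 0.0], [0.0, 0.0, 18.6, 0.0], [0.0, 0.0, 18.6, 0.0], [0.0, 0.0, 18.6, 0.0]]
```

Call:
step_arm([
  [0,0,-26,0],
  [0,0,-36,0],
  [0,0,-36,0],
  [0,0,-32,0],
  [1,20,0,0],
  [2,30,0,0],
  [3,35,0,0],
  [3,35,0,0],
  [3,25,0,0],
  [2,15,0,0],
  [0,0,0,0],
  [0,0,0,0],
])

```text
t: 5.68
ee_pos: [582.7, -245.4, 205.3]
orientation: [-3.141, 0.0, 1.599]
force: [0.3, 0.5, -1.0]
opening: 0.468
grip_force: 60.5
```

Run:
```python
from jars import *
np.set_printoptions(precision=1,suppress=True)
s=r.read_state();print(s['ee_pos'],s['force'],s['grip_force'])
caps('wrist'); caps('top')
```

```text
[ 582.7 -245.4  205.3] [ 0.3  0.5 -1. ] 60.52771970629692
[252.2   6.3] n 614 mean [ 579.3 -113.6  103. ] circ [ 578.9 -109.1] 17.0 rgb [45. 42. 39.]
[441.9  78.1] n 2859 mean [ 714.7 -155.2  104.1] circ [ 716.2 -155.7] 20.8 rgb [254. 175.  52.]
[264.2 130.5] n 2260 mean [ 590.5 -195.3  104.2] circ [ 590.5 -195.6] 20.1 rgb [89. 95. 57.]
[490.8 230.8] n 1430 mean [ 776.7 -270.5  105. ] circ [ 781.8 -272.4] 57.6 rgb [125. 122. 118.]
[402.6 316.9] n 149 mean [ 719.1 -353.8  104.7] circ [ 720.4 -353.6] 10.9 rgb [193.  96.  31.]
[125.7 356.5] n 182 mean [ 470.5 -404.1  104.8] circ [ 471.3 -404.4] 8.7 rgb [137. 130. 125.]
[387. 363.] n 156 mean [ 712.5 -403.9  105.2] circ [ 712.4 -403.3] 7.8 rgb [137. 131. 126.]
[329.7 139.2] n 140 mean [ 716.8 -154.3  105.2] circ [ 717.1 -153.6] 20.5 rgb [219. 149.  60.]
[297.8 140. ] n 149 mean [716.4 -59.6 105.7] circ [717.2 -60.1] 20.7 rgb [219. 148.  59.]
[345.4 180.6] n 154 mean [ 590.8 -193.4  105. ] circ [ 591.1 -193.8] 20.5 rgb [74.  78.5 49. ]
[312.  185.5] n 153 mean [578.7 -95.9 105.4] circ [579.1 -96.1] 20.2 rgb [46. 40. 38.]
[440.3 377.4] n 72 mean [  48.9 -415.9  105.1] circ [  49.3 -414.4] 16.3 rgb [195.  194.5 193.5]
```

Call:
step_arm([
  [0,0,20,0],
  [0,0,25,0],
  [0,0,25,0],
  [0,0,20,0],
  [0,0,15,0],
  [0,0,10,0],
  [0,0,6,0],
  [0,0,4,0],
  [0,0,2,0],
  [0,0,1,0],
  [0,0,0,0],
  [0,0,0,0],
])

```text
t: 6.78
ee_pos: [582.9, -246.1, 78.0]
orientation: [3.141, 0.0, 1.598]
force: [-0.1, 0.3, -1.3]
opening: 0.465
grip_force: 60.5
```

Call:
step_arm([
  [0,0,1,0],
  [0,0,0.5,0],
  [0,0,0,0],
])

```text
t: 7.03
ee_pos: [582.9, -246.2, 76.8]
orientation: [3.14, 0.001, 1.598]
force: [-0.4, 1.1, 4.9]
opening: 0.468
grip_force: 61.1
```

Call:
step_arm([
  [0,0,0,0],
  [0,0,0,0],
  [0,0,0,0],
  [0,0,0,0],
  [0,0,0,0],
  [0,0,0,0],
], fingers=0.5)

```text
t: 7.53
ee_pos: [582.5, -245.9, 75.7]
orientation: [-3.141, -0.0, 1.598]
force: [0.4, -0.6, 0.4]
opening: 0.749
grip_force: 0.0
```

Call:
step_arm([
  [0,0,-10,0],
  [0,0,-20,0],
  [0,0,-35,0],
  [0,0,-38,0],
  [0,0,-38,0],
  [0,0,-38,0],
  [0,0,-10,0],
  [0,0,0,0],
])

```text
t: 8.2
ee_pos: [583.8, -247.0, 269.9]
orientation: [3.134, 0.003, 1.597]
force: [0.3, -0.2, -0.5]
opening: 0.748
grip_force: 0.0
```

Run:
```python
from jars import *
np.set_printoptions(precision=2,suppress=True)
s=r.read_state();x,y,z=s['ee_pos'];print(s['t'],s['ee_pos'],s['joints'])
caps('wrist')
p,d,K=snap('wrist','w2.png')
v,u=np.mgrid[0:384,0:512]; P=px2w(K,u,v,d)
for n,lo,hi in [('up',114,134),('panel',63,77)]:
    m=(P[...,2]>lo)&(P[...,2]<hi)&(P[...,0]>600)&(P[...,0]<675)&(P[...,1]<-40)&(P[...,1]>-350)&(p.max(2)<95)
    if n=='up':
        k,L,S,C=cv2.connectedComponentsWithStats(m.astype(np.uint8))
        for i in range(1,k):
            if S[i,4]>80: Q=P[L==i];print('up',C[i],S[i,4],Q.mean(0),Q.min(0),Q.max(0),cv2.minAreaRect(Q[:,:2].astype(np.float32)))
    else:
        Q=P[m];print('panel',len(Q),Q.mean(0),Q.min(0),Q.max(0)); l=cv2.fitLine(Q[:,:2].astype(np.float32),cv2.DIST_HUBER,0,.01,.01).ravel();print(l,np.arctan2(l[0],-l[1]))
for n in ['slot_left','slot_right','rack']:
    for m in r.mark_of(n,'wrist')[:2]: print(n,m,atz(K,*m['centre'],0 if n=='rack' else 38))
```

```text
8.2 [ 583.81 -247.04  269.89] [ 0.16  0.52  0.35  1.47 -0.19  1.18  0.56]
[249.27  15.48] n 1392 mean [ 578.75 -103.7   104.21] circ [578.4  -98.89] 20.4 rgb [48. 44. 41.]
[480.74  24.04] n 966 mean [ 782.69 -104.58  104.22] circ [791.79 -99.46] 27.4 rgb [128. 135.  88.]
[498.73  14.33] n 691 mean [792.02 -98.33 110.31] circ [792.45 -98.84] 18.6 rgb [251. 250. 249.]
[395.34  83.07] n 1648 mean [ 715.01 -155.48  104.07] circ [ 716.13 -155.65] 20.6 rgb [253. 172.  52.]
[259.07 123.73] n 1379 mean [ 590.3  -195.55  104.24] circ [ 590.34 -195.86] 20.1 rgb [93. 99. 60.]
[249.08 176.01] n 1201 mean [ 581.97 -246.97  104.15] circ [ 582.13 -247.78] 20.0 rgb [101.  77.  48.]
[245.04 222.5 ] n 1123 mean [ 578.92 -296.86  104.41] circ [ 579.   -298.04] 20.4 rgb [33. 30. 28.]
[141.07 251.1 ] n 155 mean [ 467.79 -332.75  103.77] circ [ 467.98 -334.05] 12.1 rgb [251. 167.  51.]
[286.6  246.24] n 112 mean [ 623.94 -322.81  104.68] circ [ 624.92 -324.35] 11.0 rgb [40. 40. 43.]
[374.49 255.99] n 320 mean [ 720.27 -332.53  104.  ] circ [ 719.77 -337.51] 18.7 rgb [190.  95.  30.]
[ 10.99 305.47] n 168 mean [ 316.04 -404.04  104.11] circ [ 315.01 -404.04] 14.4 rgb [133. 128. 122.]
up [290.6  263.43] 473 [ 624.61 -330.17  122.9 ] [ 613.95 -341.93  114.22] [ 635.8  -321.86  125.84] ((624.880126953125, -331.87982177734375), (21.724828720092773, 19.98879623413086), 0.463005930185318)
panel 543 [ 650.28 -253.36   70.01] [ 601.41 -343.37   63.  ] [662.07 -77.84  76.91]
[   0.02   -1.    655.81 -228.38] 0.02054818
slot_right {'centre': [273.0, 232.0], 'conf': 0.56} [ 613.01 -333.95   38.  ]
```

View pics/w2.png

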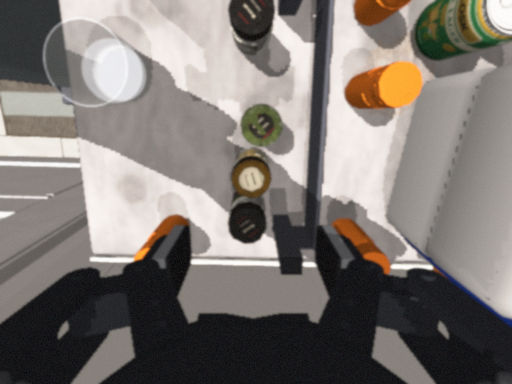

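The jar stands in the gap: green (262,124), yellow d (250,175), dark c (247,220), in line and upright. On the way to the rail I'll turn the tool and look at both uprights.

Run:
```python
from h import *
plan([(530,-196,270,3.16,13),(560,270,270,3.25,13)])
```

```text
[[3.9, -3.9, -0.5, -0.12], [4.4, -3.4, -0.5, -0.12], [4.7, -2.8, -0.5, -0.12], [5.0, -2.3, -0.5, -0.12], [5.3, -1.6, -0.5, -0.12], [5.4, -1.0, -0.5, -0.12], [5.5, -0.3, -0.5, -0.12], [5.5, 0.3, -0.5, -0.12], [5.4, 1.0, -0.5, -0.12], [5.3, 1.6, -0.5, -0.12], [5.0, 2.2, -0.5, -0.12], [4.7, 2.8, -0.5, -0.12], [4.4, 3.4, -0.5, -0.12]]
[[-3.0, 35.8, -0.0, -0.007], [-3.2, 35.8, -0.0, -0.007], [-3.5, 35.8, -0.0, -0.007], [-3.7, 35.7, -0.0, -0.007], [-4.0, 35.7, -0.0, -0.007], [-4.2, 35.7, -0.0, -0.007], [-4.5, 35.6, -0.0, -0.007], [-4.7, 35.6, -0.0, -0.007], [-4.9, 35.6, -0.0, -0.007], [-5.2, 35.5, -0.0, -0.007], [-5.4, 35.5, -0.0, -0.007], [-5.7, 35.5, -0.0, -0.007], [-5.9, 35.4, -0.0, -0.007]]
```

Call:
step_arm([
  [4,-4,0,-0.12],
  [4.5,-3.5,0,-0.12],
  [4.5,-3,0,-0.12],
  [5,-2,0,-0.12],
  [5,-1.5,0,-0.12],
  [5.5,-1,0,-0.12],
  [5.5,0,0,-0.12],
  [5.5,0,0,-0.12],
  [5.5,1,0,-0.12],
  [5,1.5,0,-0.12],
  [5,2,0,-0.12],
  [5,3,0,-0.12],
], fingers=0)

```text
t: 9.45
ee_pos: [534.0, -200.3, 263.4]
orientation: [3.141, -0.003, 3.044]
force: [0.8, 0.7, -0.4]
opening: 0.501
grip_force: 0.0
```

Call:
step_arm([
  [4,3,0,-0.12],
  [0,0,0,0],
  [0,0,0,0],
])

```text
t: 9.7
ee_pos: [530.7, -197.2, 263.9]
orientation: [3.141, -0.001, -3.129]
force: [-0.0, 0.2, -1.1]
opening: 0.501
grip_force: 0.0
```

Run:
```python
from jars import *
np.set_printoptions(precision=2,suppress=True)
s=r.read_state();print(s['t'],s['ee_pos'],s['orientation'],s['joints'])
caps('wrist')
p,d,K=snap('wrist','w3.png'); print('cam',-np.array(K['R']).T@np.array(K['t']))
v,u=np.mgrid[0:384,0:512]; P=px2w(K,u,v,d)
m=(P[...,2]>119)&(P[...,2]<131)&(P[...,0]>600)&(P[...,0]<675)&(P[...,1]<-40)&(P[...,1]>-350)&(p.max(2)<110)
k,L,S,C=cv2.connectedComponentsWithStats(m.astype(np.uint8))
for i in range(1,k):
    if S[i,4]>80: Q=P[L==i];print('up',C[i],S[i,4],Q.mean(0),Q.min(0),Q.max(0),cv2.minAreaRect(Q[:,:2].astype(np.float32)))
for n in ['slot_left','slot_right','rack']:
    for q in r.mark_of(n,'wrist')[:2]: print(n,q,atz(K,*q['centre'],0 if n=='rack' else 38))
```

```text
9.7 [ 530.66 -197.16  263.93] [ 3.14 -0.   -3.13] [ 0.35  0.4  -0.05  1.65  0.02  1.09  1.87]
[ 96.43 120.49] n 1587 mean [ 477.21 -344.32  104.37] circ [ 477.78 -345.61] 20.5 rgb [253. 176.  55.]
[154.62 222.03] n 1205 mean [ 577.82 -297.67  104.26] circ [ 578.89 -299.13] 20.8 rgb [31. 29. 27.]
[348.34 223.94] n 1187 mean [577.43 -99.32 103.96] circ [578.61 -98.44] 20.6 rgb [53. 48. 45.]
[204.77 220.27] n 697 mean [ 575.41 -246.41  103.68] circ [ 581.99 -248.33] 19.9 rgb [93. 69. 39.]
[253.61 233.4 ] n 1121 mean [ 589.2  -196.28  103.92] circ [ 590.6  -196.17] 20.3 rgb [57. 61. 38.]
[369.85 258.07] n 99 mean [615.77 -72.75 103.91] circ [619.11 -71.58] 11.2 rgb [40. 40. 44.]
[133.03 257.43] n 67 mean [ 618.35 -323.68  103.85] circ [ 620.27 -324.19] 6.5 rgb [35. 35. 38.]
[365.36 338.99] n 413 mean [718.73 -65.89 104.04] circ [717.27 -64.24] 20.5 rgb [253. 168.  48.]
[134.03 340.3 ] n 142 mean [ 724.25 -332.47  103.87] circ [ 724.09 -334.93] 15.1 rgb [251. 165.  49.]
cam [ 466.48 -198.57  380.81]
slot_left {'centre': [355.8, 225.1], 'conf': 0.57} [605.73 -66.35  38.  ]
slot_right {'centre': [146.7, 229.8], 'conf': 0.85} [ 615.5 -332.8   38. ]
```

View pics/w3.png

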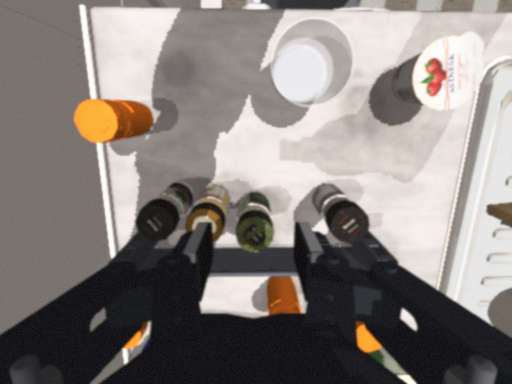

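Looking from the robot's side, the four jars stand in a row at (155,215), (207,215), (255,225) and (345,215), and the fingers hide the uprights. On to the rail.

Run:
```python
from h import *
plan([(555,262,250,3.25,12)])
```

```text
[[-2.5, 38.2, 1.2, -0.008], [-2.8, 38.2, 1.2, -0.008], [-3.1, 38.2, 1.2, -0.008], [-3.4, 38.2, 1.2, -0.008], [-3.7, 38.1, 1.2, -0.008], [-4.0, 38.1, 1.2, -0.008], [-4.3, 38.1, 1.2, -0.008], [-4.6, 38.0, 1.2, -0.008], [-4.9, 38.0, 1.2, -0.008], [-5.2, 38.0, 1.2, -0.008], [-5.5, 37.9, 1.2, -0.008], [-5.8, 37.9, 1.2, -0.008]]
```

Call:
step_arm([
  [-2.5,38,1,-0.008],
  [-3,38,1,-0.008],
  [-3,38,1,-0.008],
  [-3.5,38,1,-0.008],
  [-3.5,38,1,-0.008],
  [-4,38,1,-0.008],
  [-4.5,38,1,-0.008],
  [-4.5,38,1,-0.008],
  [-5,38,1,-0.008],
  [-5,38,1,-0.008],
  [-5.5,38,1,-0.008],
  [-6,38,1,-0.008],
], fingers=0)

```text
t: 10.95
ee_pos: [553.4, 263.1, 252.7]
orientation: [-3.141, 0.0, -3.03]
force: [0.4, -0.8, 0.0]
opening: 0.497
grip_force: 0.0
```

Call:
step_arm([
  [0,0,0,0],
  [0,0,0,0],
])

```text
t: 11.12
ee_pos: [552.7, 264.4, 252.1]
orientation: [3.141, -0.001, -3.025]
force: [0.8, -1.2, -0.4]
opening: 0.498
grip_force: 0.0
```

```bash
cat > rail.py <<'E'
from h import *
np.set_printoptions(precision=2,suppress=True)
def rail(c,z0,cx,cy,f=None,vis=True):
    """bar top (z0+48) line, and grip top (z0+104)"""
    p,d,K=snap(c,f); v,u=np.mgrid[0:384,0:512]; P=px2w(K,u,v,d)
    near=(np.abs(P[...,0]-cx)<60)&(np.abs(P[...,1]-cy)<175)&(d>0)
    sat=p.max(2).astype(int)-p.min(2)
    m=near&(abs(P[...,2]-z0-48)<7)&(sat>40); Q=P[m].astype(np.float32)
    l=cv2.fitLine(Q[:,:2].copy(),cv2.DIST_HUBER,0,.01,.01).ravel(); dr=l[:2]*np.sign(l[1]); nr=np.array([dr[1],-dr[0]])
    a=(Q[:,:2]-l[2:])@dr; b=(Q[:,:2]-l[2:])@nr
    mid=l[2:]+dr*(a.min()+a.max())/2+nr*(np.percentile(b,2)+np.percentile(b,98))/2
    print(c,'bar n',len(Q),'yaw',np.arctan2(-dr[0],dr[1]),'len',a.max()-a.min(),'thick',np.percentile(b,[2,98]),'mid',mid,'z',np.percentile(Q[:,2],[10,50,90]))
    for lo,hi in [(98,110)]:
        g=near&(P[...,2]>z0+lo)&(P[...,2]<z0+hi)&(np.abs(P[...,0]-mid[0])<30)&(np.abs(P[...,1]-mid[1])<30)
        G=P[g]
        if len(G)>3: print(' grip n',len(G),'mean',G.mean(0),'rect',cv2.minAreaRect(G[:,:2].astype(np.float32)))
    return K
E
python3 - <<'E'
from rail import *
s=r.read_state();print(s['t'],s['ee_pos'],s['orientation'],s['joints'])
rail('top',-1,577,272); K=rail('wrist',-1,577,272,'w4.png')
for q in r.mark_of('rail_grip','wrist')[:2]: print(q,atz(K,*q['centre'],79))
E
```

```text
11.1167 [552.67 264.4  252.09] [ 3.14 -0.   -3.03] [-0.38  0.49 -0.17  1.54  0.09  1.12  1.12]
top bar n 181 yaw 0.0976878 len 163.00043 thick [-6.37  6.69] mid [585.16 210.18] z [42.65 46.29 49.26]
wrist bar n 2507 yaw 0.111579016 len 286.92682 thick [-5.68  7.18] mid [577.95 270.91] z [43.52 45.2  46.23]
 grip n 267 mean [570.64 269.71 100.14] rect ((571.125244140625, 269.5012512207031), (25.9986572265625, 11.583046913146973), 3.630129814147949)
{'centre': [264.1, 194.0], 'conf': 0.94} [571.84 274.71  79.  ]
```

View pics/w4.png

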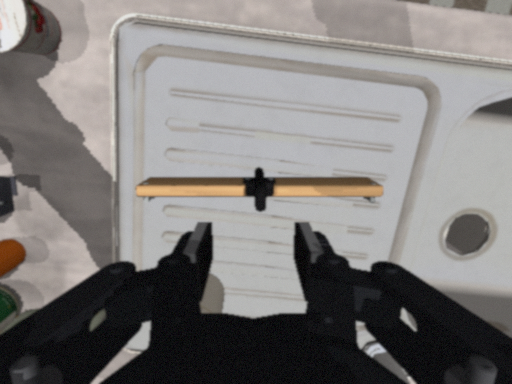

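The rail has its hooks on the +x side, with the grip at (261,188) and bar ends at (137,188) and (382,188). Yaw is 0.11 and the grip centre is at (571, 270). Grasping at TCP z ≈ 82.

Call:
step_arm([
  [-19,3.5,0,-0.004],
  [0,0,36,0],
  [0,0,36,0],
  [0,0,36,0],
  [0,0,26,0],
  [0,0,18,0],
  [0,0,10,0],
  [0,0,5,0],
  [0,0,3,0],
  [0,0,0,0],
  [0,0,0,0],
])

```text
t: 12.18
ee_pos: [572.7, 266.9, 84.1]
orientation: [3.141, 0.002, -3.026]
force: [-0.7, -0.2, -0.0]
opening: 0.497
grip_force: 0.0
```

Call:
step_arm([
  [0,0,0,0],
  [0,0,0,0],
  [0,0,0,0],
  [0,0,0,0],
  [0,0,0,0],
  [0,0,0,0],
  [0,0,0,0],
  [0,0,0,0],
  [0,0,0,0],
], fingers=-1)

```text
t: 12.93
ee_pos: [572.5, 267.5, 83.9]
orientation: [3.141, 0.002, -3.025]
force: [-0.3, 1.1, 6.6]
opening: 0.134
grip_force: 59.6
```

Call:
step_arm([
  [0,0,-15,0],
  [0,0,-30,0],
  [0,0,-36,0],
  [0,0,-36,0],
  [0,0,-13,0],
  [0,0,0,0],
  [0,0,0,0],
  [0,0,0,0],
])

```text
t: 13.6
ee_pos: [571.0, 266.2, 211.0]
orientation: [-3.14, -0.003, -3.025]
force: [-0.3, -0.1, -2.4]
opening: 0.135
grip_force: 58.8
```

Run:
```python
from rail import *
s=r.read_state();print(s['t'],s['ee_pos'],s['orientation'],s['joints'],s['force'])
z0=s['ee_pos'][2]-84.5
rail('top',z0,577,272); rail('wrist',z0,577,272,'w5.png')
plan([(530,-200,212,3.1646,12)])
```

```text
13.6 [571.04 266.2  211.  ] [-3.14 -0.   -3.03] [-0.37  0.55 -0.17  1.55  0.1   1.05  1.12] [-0.26 -0.11 -2.39]
top bar n 168 yaw 0.13271792 len 111.14206 thick [-5.11  6.11] mid [586.03 179.53] z [171.01 173.93 176.21]
wrist bar n 9158 yaw 0.11650141 len 288.94077 thick [-5.25  7.32] mid [576.65 266.32] z [170.19 171.87 172.86]
 grip n 3439 mean [565.66 265.91 229.68] rect ((569.9728393554688, 267.3170166015625), (26.53093147277832, 60.47328186035156), 5.050178050994873)
[[7.9, -38.2, -0.1, 0.008], [7.6, -38.3, -0.1, 0.008], [7.3, -38.3, -0.1, 0.008], [7.0, -38.4, -0.1, 0.008], [6.7, -38.4, -0.1, 0.008], [6.4, -38.5, -0.1, 0.008], [6.1, -38.5, -0.1, 0.008], [5.8, -38.6, -0.1, 0.008], [5.5, -38.6, -0.1, 0.008], [5.2, -38.7, -0.1, 0.008], [4.9, -38.7, -0.1, 0.008], [4.6, -38.7, -0.1, 0.008]]
```

Call:
step_arm([
  [8,-38,0,0.008],
  [7.5,-38,0,0.008],
  [7.5,-38.5,0,0.008],
  [7,-38.5,0,0.008],
  [6.5,-38.5,0,0.008],
  [6.5,-38.5,0,0.008],
  [6,-38.5,0,0.008],
  [6,-38.5,0,0.008],
  [5.5,-38.5,0,0.008],
  [5,-38.5,0,0.008],
  [5,-38.5,0,0.008],
  [4.5,-37,0,0.008],
])

```text
t: 14.7
ee_pos: [529.2, -199.1, 211.5]
orientation: [3.141, -0.002, -3.122]
force: [0.2, 0.1, -2.6]
opening: 0.13
grip_force: 59.0
```

Call:
step_arm([
  [0,0,0,0],
  [0,0,0,0],
  [0,0,0,0],
])

```text
t: 14.95
ee_pos: [529.9, -196.5, 211.6]
orientation: [3.14, -0.002, -3.122]
force: [0.1, -0.1, -1.8]
opening: 0.129
grip_force: 59.2
```

```bash
cat > ups.py <<'E'
from rail import *
def ups(c,f=None):
    p,d,K=snap(c,f); v,u=np.mgrid[0:384,0:512]; P=px2w(K,u,v,d)
    m=(P[...,2]>116)&(P[...,2]<132)&(P[...,0]>600)&(P[...,0]<650)&(P[...,1]<-40)&(P[...,1]>-350)&(p.max(2)<120)
    k,L,S,C=cv2.connectedComponentsWithStats(m.astype(np.uint8))
    for i in range(1,k):
        if S[i,4]>20: Q=P[L==i];print(c,'up',C[i],S[i,4],'mean',Q.mean(0),'pct2',np.percentile(Q,3,0),'pct98',np.percentile(Q,97,0))
    return K
E
python3 - <<'E'
from ups import *
s=r.read_state();print(s['t'],s['ee_pos'],s['orientation'],s['joints'],s['force'])
z0=s['ee_pos'][2]-86.3; cx,cy=s['ee_pos'][0]+7,s['ee_pos'][1]
rail('top',z0,cx,cy,'t6.png'); rail('wrist',z0,cx,cy,'w6.png'); K=ups('wrist'); ups('top'); 
for c in ['wrist','top']:
  K=r.get_calibration(c)
  for n,h in [('slot_left',38),('slot_right',38),('rail_end_left',z0),('rail_end_right',z0)]:
    for q in r.mark_of(n,c)[:1]: print(c,n,q,atz(K,*q['centre'],h))
a=cv2.imread('pics/w6.png'); b=cv2.resize(cv2.imread('pics/t6.png')[150:215,270:420],None,fx=3.5,fy=3.5,interpolation=2)
o=np.zeros((384+b.shape[0]-170+0,525,3),np.uint8); 
o=np.zeros((600,525,3),np.uint8); o[:370,:512]=a[:370]; o[372:372+227,:525]=b[:227]; cv2.imwrite('pics/c6.png',o)
E
```

```text
14.95 [ 529.93 -196.54  211.59] [ 3.14 -0.   -3.12] [ 0.38  0.45 -0.1   1.73  0.05  0.97  1.85] [ 0.13 -0.09 -1.78]
top bar n 190 yaw 0.024914818 len 105.81714 thick [-5.85  7.24] mid [ 534.56 -105.43] z [170.69 173.89 176.06]
wrist bar n 9853 yaw 0.023741443 len 289.094 thick [-5.03  7.71] mid [ 536.11 -196.29] z [170.71 173.1  174.01]
 grip n 3415 mean [ 525.62 -196.34  229.32] rect ((529.12548828125, -196.79689025878906), (59.81303787231445, 26.93036460876465), 87.4358901977539)
wrist up [ 80.44 294.07] 164 mean [ 615.63 -336.1   121.2 ] pct2 [ 614.18 -342.16  116.28] pct98 [ 619.82 -327.84  124.75]
wrist up [417.24 292.35] 54 mean [608.58 -57.84 119.84] pct2 [607.78 -62.46 116.21] pct98 [609.56 -54.54 123.77]
top up [300.  170.5] 56 mean [619.71 -60.72 125.03] pct2 [609.08 -69.6  121.91] pct98 [630.42 -51.96 128.72]
wrist slot_right {'centre': [310.7, 63.8], 'conf': 0.66} [ 422.97 -144.43   38.  ]
wrist rail_end_left {'centre': [431.4, 218.1], 'conf': 0.66} [541.36 -61.6  125.29]
wrist rail_end_right {'centre': [72.2, 218.3], 'conf': 0.66} [ 547.83 -331.54  125.29]
top slot_left {'centre': [299.8, 182.9], 'conf': 0.64} [599.58 -67.19  38.  ]
top rail_end_left {'centre': [300.9, 197.3], 'conf': 0.84} [541.93 -60.2  125.29]
```

View pics/c6.png

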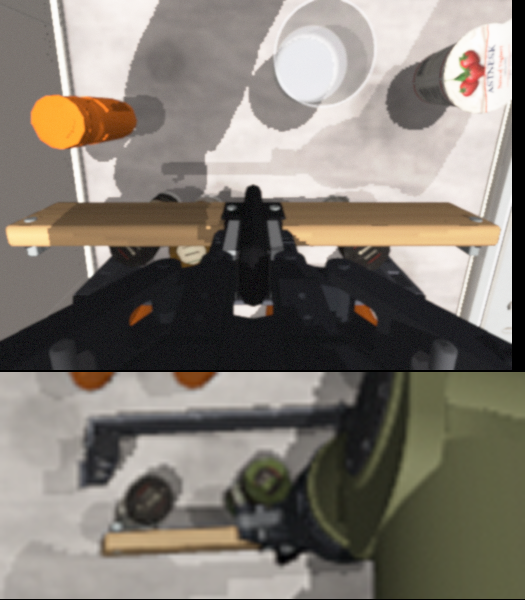

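The wrist half shows the held rail with its ends at (8,235) and (498,235), and parts of the uprights behind it at (80,294) and (417,292). The top half shows the left end at (105,545). The rail is about parallel to the rack and about 3 mm too far left. I back off a little, shift right, and lower to touch the worktop to calibrate height.

Call:
step_arm([
  [8,-3,0,0],
  [0,0,15,0],
  [0,0,25,0],
  [0,0,30,0],
  [0,0,25,0],
  [0,0,15,0],
  [0,0,8,0],
  [0,0,3,0],
  [0,0,0,0],
  [0,0,0,0],
])

```text
t: 16.38
ee_pos: [522.9, -200.6, 92.7]
orientation: [-3.141, 0.001, -3.122]
force: [-1.1, 0.0, -1.2]
opening: 0.138
grip_force: 59.1
```

Call:
step_arm([
  [0,0,1,0],
  [0,0,0.5,0],
  [0,0,0.5,0],
  [0,0,0,0],
])

```text
t: 16.72
ee_pos: [522.6, -200.2, 90.1]
orientation: [-3.141, 0.001, -3.121]
force: [-0.3, -0.5, -2.2]
opening: 0.128
grip_force: 59.1
```

Call:
step_arm([
  [0,0,1,0],
  [0,0,0.5,0],
  [0,0,0.5,0],
  [0,0,0,0],
])

```text
t: 17.05
ee_pos: [522.4, -200.2, 87.7]
orientation: [3.142, -0.0, -3.121]
force: [-0.2, -0.4, -2.9]
opening: 0.132
grip_force: 59.1
```

Call:
step_arm([
  [0,0,1,0],
  [0,0,0,0],
  [0,0,0,0],
])

```text
t: 17.3
ee_pos: [522.4, -200.2, 86.7]
orientation: [3.142, -0.0, -3.121]
force: [-0.5, -0.4, -1.1]
opening: 0.129
grip_force: 59.1
```

Call:
step_arm([
  [0,0,0.7,0],
  [0,0,0,0],
  [0,0,0,0],
])

```text
t: 17.55
ee_pos: [522.4, -200.2, 86.1]
orientation: [-3.142, -0.0, -3.121]
force: [-0.1, 0.5, -2.4]
opening: 0.131
grip_force: 59.1
```

Call:
step_arm([
  [0,0,0.7,0],
  [0,0,0,0],
  [0,0,0,0],
])

```text
t: 17.8
ee_pos: [522.5, -200.2, 85.4]
orientation: [-3.142, 0.0, -3.121]
force: [0.5, -0.5, -2.2]
opening: 0.134
grip_force: 59.4
```

Call:
step_arm([
  [0,0,0.7,0],
  [0,0,0,0],
  [0,0,0,0],
])

```text
t: 18.05
ee_pos: [522.5, -200.2, 85.4]
orientation: [-3.141, 0.0, -3.121]
force: [-1.8, 0.9, 5.6]
opening: 0.134
grip_force: 60.4
```

Call:
step_arm([
  [0,0,-12,0],
  [0,0,-12.5,0],
  [-5,0,0,0],
  [-5,0,0,0],
  [-5,0,0,0],
  [-4,0,0,0],
  [-4,0,0,0],
  [-4,0,0,0],
  [-4,0,0,0],
  [-4,0,0,0],
  [-4,0,0,0],
  [-4,0,0,0],
])

```text
t: 19.05
ee_pos: [565.3, -199.3, 108.8]
orientation: [3.141, -0.001, -3.121]
force: [-2.9, 0.1, -3.8]
opening: 0.132
grip_force: 59.2
```

Call:
step_arm([
  [-4,0,0,0],
  [-4,0,0,0],
  [-2,0,0,0],
  [0,0,0,0],
  [0,0,0,0],
])

```text
t: 19.47
ee_pos: [575.8, -199.1, 109.2]
orientation: [-3.142, 0.001, -3.121]
force: [-1.8, 0.6, -3.1]
opening: 0.133
grip_force: 59.2
```

Run:
```python
from jars import *
from ups import *
s=r.read_state();print(s['t'],s['ee_pos'],s['orientation'],s['force'])
z0=s['ee_pos'][2]-85.4; cx,cy=s['ee_pos'][0]+7,s['ee_pos'][1]
rail('wrist',z0,cx,cy,'w7.png'); ups('wrist'); caps('top'); ups('top'); caps('wrist'); snap('scene','s7.png')
```

```text
19.4667 [ 575.79 -199.09  109.17] [-3.14  0.   -3.12] [-1.84  0.58 -3.12]
wrist bar n 10303 yaw 0.023115233 len 289.77274 thick [-5.61 11.44] mid [ 583.7  -199.24] z [68.11 70.42 71.44]
 grip n 3414 mean [ 570.67 -199.59  127.48] rect ((574.791015625, -199.51785278320312), (59.78988265991211, 26.911291122436523), 88.39602661132812)
[301.03 119.9 ] n 60 mean [778.59 -71.84 104.96] circ [781.3  -75.27] 23.4 rgb [132.  139.   91.5]
[329.49 139.39] n 148 mean [ 715.97 -153.61  105.53] circ [ 716.81 -153.95] 20.7 rgb [219. 149.  60.]
[297.62 139.95] n 147 mean [716.53 -59.2  105.8 ] circ [717.21 -59.46] 20.9 rgb [219. 148.  59.]
[311.42 175.77] n 155 mean [607.51 -95.33 105.31] circ [607.79 -95.39] 20.5 rgb [50. 44. 40.]
[439.96 376.78] n 73 mean [  50.23 -415.38  104.51] circ [  50.66 -413.2 ] 17.1 rgb [194. 194. 193.]
top up [299.95 170.58] 57 mean [619.42 -60.53 125.31] pct2 [609.14 -69.55 121.99] pct98 [630.02 -51.89 128.94]
[251.69 236.06] n 995 mean [ 566.15 -200.41  105.28] circ [ 569.62 -199.94] 19.2 rgb [34. 35. 36.]
[ 41.37 300.77] n 2847 mean [ 603.49 -302.8   103.82] circ [ 612.14 -302.74] 25.2 rgb [30. 28. 27.]
[469.65 302.48] n 3101 mean [600.04 -92.87 103.67] circ [608.01 -93.07] 25.4 rgb [44. 41. 39.]
[252.5  308.62] n 522 mean [ 605.2  -199.27  104.4 ] circ [ 605.01 -199.11] 10.0 rgb [54.5 58.  35. ]
[139.92 311.98] n 259 mean [ 608.28 -254.67  104.47] circ [ 608.37 -255.33] 8.8 rgb [188. 174. 149.]
```

Call:
step_arm([
  [-3,0,0,0],
  [-3,0,0,0],
  [-3,0,0,0],
  [-2,0,0,0],
  [-2,0,0,0],
  [-2,0,0,0],
  [0,0,0,0],
])

```text
t: 20.35
ee_pos: [591.0, -198.8, 109.1]
orientation: [-3.142, 0.001, -3.121]
force: [-2.5, 0.5, -2.7]
opening: 0.137
grip_force: 59.4
```

Call:
step_arm([
  [-1,0,0,0],
  [-1,0,0,0],
  [-1,0,0,0],
  [0,0,0,0],
])

```text
t: 20.68
ee_pos: [593.8, -198.7, 109.1]
orientation: [-3.142, 0.001, -3.121]
force: [-2.7, -0.7, -3.0]
opening: 0.136
grip_force: 59.4
```

Call:
step_arm([
  [-1,0,0,0],
  [-1,0,0,0],
  [0,0,0,0],
])

```text
t: 20.93
ee_pos: [595.7, -198.7, 109.2]
orientation: [-3.142, 0.0, -3.121]
force: [-3.4, 0.0, -2.4]
opening: 0.13
grip_force: 59.3
```

Call:
step_arm([
  [-1,0,0,0],
  [0,0,0,0],
  [0,0,0,0],
])

```text
t: 21.18
ee_pos: [596.6, -198.7, 109.1]
orientation: [-3.142, 0.0, -3.121]
force: [-3.5, -0.0, -2.9]
opening: 0.129
grip_force: 59.3
```

Call:
step_arm([
  [-1,0,0,0],
  [0,0,0,0],
  [0,0,0,0],
])

```text
t: 21.43
ee_pos: [597.5, -198.7, 109.2]
orientation: [-3.142, 0.0, -3.121]
force: [-3.0, 0.1, -2.4]
opening: 0.132
grip_force: 59.3
```

Run:
```python
from jars import *
from ups import *
s=r.read_state();print(s['t'],s['ee_pos'],s['orientation'],s['force'],s['ft_torque'])
z0=s['ee_pos'][2]-85.4; cx,cy=s['ee_pos'][0]+7,s['ee_pos'][1]
rail('wrist',z0,cx,cy,'w8.png'); caps('top');snap('scene','s8.png');snap('top','t8.png')
a=cv2.imread('pics/w8.png'); b=cv2.resize(cv2.imread('pics/s8.png')[130:200,225:305],(500,438),interpolation=2)
o=np.zeros((600,515,3),np.uint8); o[:438,:500]=b; o[440:600,:512]=a[170:330]; cv2.imwrite('pics/c8.png',o)
```

```text
21.4333 [ 597.52 -198.69  109.19] [-3.14  0.   -3.12] [-3.02  0.1  -2.44] [-0.06  0.8  -0.02]
wrist bar n 10383 yaw 0.022949532 len 289.48877 thick [-5.63 11.46] mid [ 605.4  -199.43] z [68.1  70.4  71.45]
 grip n 3404 mean [ 592.44 -199.39  127.43] rect ((596.3936767578125, -198.7008514404297), (26.994726181030273, 59.79703140258789), 4.0537590980529785)
[329.37 139.48] n 150 mean [ 715.73 -153.28  105.46] circ [ 716.72 -153.56] 20.6 rgb [219. 149.  60.]
[297.64 140.06] n 152 mean [716.33 -59.31 105.31] circ [717.24 -59.38] 20.7 rgb [219. 148.  59.]
[310.85 168.42] n 154 mean [629.42 -94.61 105.5 ] circ [629.82 -94.98] 20.4 rgb [45.5 42.  38. ]
[440.41 377.51] n 70 mean [  48.74 -415.9   105.74] circ [  49.4  -414.48] 16.5 rgb [196.5 196.  195. ]
```

View pics/c8.png

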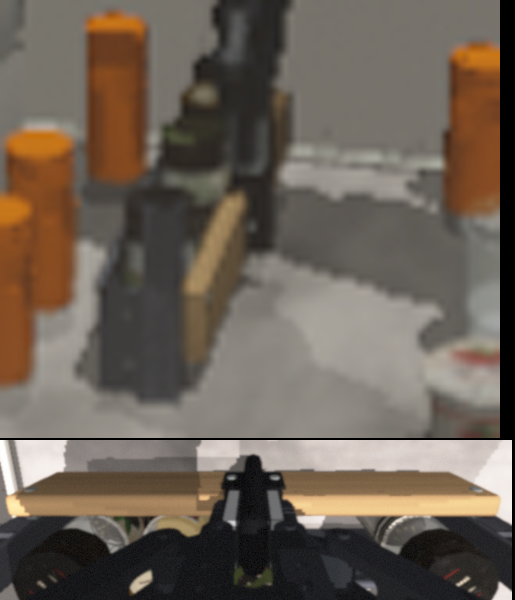

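The scene crop shows the rail's left end flat against the left upright's front at about (190,300) and raised off the worktop, with the jars inside the rack. The wrist strip shows the jars standing behind the bar. I creep on to firm contact.

Call:
step_arm([
  [-1,0,0,0],
  [0,0,0,0],
  [0,0,0,0],
])

```text
t: 21.88
ee_pos: [598.1, -198.7, 109.1]
orientation: [-3.142, -0.001, -3.121]
force: [-4.1, 0.0, -1.8]
opening: 0.137
grip_force: 59.4
```

Call:
step_arm([
  [-1,0,0,0],
  [0,0,0,0],
  [0,0,0,0],
])

```text
t: 22.13
ee_pos: [598.3, -198.8, 109.1]
orientation: [3.141, -0.002, -3.121]
force: [-6.7, -0.6, 0.6]
opening: 0.132
grip_force: 59.7
```

Call:
step_arm([
  [-1,0,0,0],
  [0,0,0,0],
  [0,0,0,0],
])

```text
t: 22.38
ee_pos: [598.4, -198.8, 108.9]
orientation: [3.141, -0.004, -3.122]
force: [-9.8, 0.3, 2.0]
opening: 0.128
grip_force: 59.9
```

Run:
```python
from h import *
s=r.read_state();print(s['t'],s['ee_pos'],s['orientation'],s['force'],s['ft_torque'])
```

```text
22.3833 [ 598.35973407 -198.78448304  108.91488598] [ 3.14128401 -0.00418519 -3.12166269] [-9.76268305  0.27821156  1.99013622] [-0.01578704  2.19650563  0.17679333]
```

Call:
step_arm([
  [0.5,0,2,0],
  [0,0,2,0],
  [0,0,2,0],
  [0,0,2,0],
  [0,0,2,0],
  [0,0,0,0],
])

```text
t: 22.88
ee_pos: [597.4, -199.2, 99.8]
orientation: [-3.141, -0.004, -3.122]
force: [-10.3, 0.0, 7.0]
opening: 0.131
grip_force: 60.4
```

Call:
step_arm([
  [0,0,2,0],
  [0,0,2,0],
  [0,0,2,0],
  [0,0,0,0],
])

```text
t: 23.22
ee_pos: [597.2, -199.0, 91.8]
orientation: [3.141, -0.005, -3.122]
force: [-6.2, -1.2, -10.5]
opening: 0.134
grip_force: 58.3
```

Call:
step_arm([
  [0,0,2,0],
  [0,0,1,0],
  [0,0,0,0],
  [0,0,0,0],
])

```text
t: 23.55
ee_pos: [597.8, -198.9, 89.6]
orientation: [3.141, -0.004, -3.122]
force: [-7.2, -0.2, -1.3]
opening: 0.133
grip_force: 60.0
```

Call:
step_arm([
  [0,0,1,0],
  [0,0,1,0],
  [0,0,0,0],
  [0,0,0,0],
])

```text
t: 23.88
ee_pos: [597.8, -199.0, 89.3]
orientation: [-3.141, -0.004, -3.122]
force: [-12.2, 0.3, 12.7]
opening: 0.133
grip_force: 61.9
```

Run:
```python
from jars import *
from ups import *
s=r.read_state();print(s['t'],s['ee_pos'],s['orientation'],s['force'],s['ft_torque'])
z0=s['ee_pos'][2]-85.4; cx,cy=s['ee_pos'][0]+7,s['ee_pos'][1]
K=rail('wrist',z0,cx,cy,'w9.png')
```

```text
23.8833 [ 597.81 -198.97   89.27] [-3.14 -0.   -3.12] [-12.21   0.28  12.67] [0.2  3.05 0.2 ]
wrist bar n 9859 yaw 0.02338417 len 289.8568 thick [-5.21  7.81] mid [ 603.43 -199.88] z [48.35 50.47 51.4 ]
 grip n 3710 mean [ 594.59 -199.57  107.2 ] rect ((600.2188110351562, -200.23846435546875), (59.92085266113281, 33.17636489868164), 88.41535949707031)
```

Call:
step_arm([
  [0.5,0,1.5,0],
  [0,0,0,0],
  [0,0,0,0],
])

```text
t: 24.18
ee_pos: [597.7, -199.0, 89.1]
orientation: [-3.141, -0.002, -3.122]
force: [-14.8, 2.2, 20.5]
opening: 0.13
grip_force: 63.2
```

Call:
step_arm([
  [0,0,-2.5,0],
  [0,0,0,0],
  [0,0,0,0],
])

```text
t: 24.43
ee_pos: [597.7, -198.9, 89.5]
orientation: [-3.142, -0.003, -3.122]
force: [-9.8, 0.4, 3.8]
opening: 0.132
grip_force: 60.4
```

Call:
step_arm([
  [0,0,0,0],
  [0,0,0,0],
  [0,0,0,0],
  [0,0,0,0],
  [0,0,0,0],
], fingers=-0.4)

```text
t: 24.85
ee_pos: [600.1, -198.6, 89.4]
orientation: [-3.141, 0.001, -3.121]
force: [-1.1, -1.1, -0.5]
opening: 0.299
grip_force: 0.0
```

Call:
step_arm([
  [0,0,-5,0],
  [0,0,-15,0],
  [0,0,-30,0],
  [0,0,-36,0],
  [0,0,-36,0],
  [20,0,-36,0],
  [35,0,-10,0],
  [35,0,0,0],
  [30,0,0,0],
  [10,0,0,0],
  [0,0,0,0],
])

```text
t: 25.77
ee_pos: [467.1, -201.9, 258.2]
orientation: [-3.141, 0.0, -3.124]
force: [0.2, 0.6, -0.4]
opening: 0.302
grip_force: 0.0
```

Run:
```python
from jars import *
from ups import *
s=r.read_state();print(s['t'],s['ee_pos'],s['orientation'],s['force'])
rail('wrist',4,604,-199,'w10.png'); caps('wrist')
p,d,K=snap('wrist'); v,u=np.mgrid[0:384,0:512]; P=px2w(K,u,v,d)
sat=p.max(2).astype(int)-p.min(2)
for lo,hi in [(-342,-300),(-98,-56)]:
    m=(abs(P[...,2]-52)<6)&(sat>40)&(P[...,1]>lo)&(P[...,1]<hi)&(abs(P[...,0]-604)<12); print('end z',np.median(P[m][:,2]),m.sum())
snap('scene','s10.png');snap('top','t10.png')
a=cv2.imread('pics/w10.png'); b=cv2.resize(cv2.imread('pics/s10.png')[135:195,225:325],(500,300),interpolation=2)
o=np.zeros((600,512,3),np.uint8); o[:300,:500]=b; o[302:600,:]=a[86:384]; cv2.imwrite('pics/c10.png',o)
```

```text
25.7667 [ 467.14 -201.85  258.24] [-3.14  0.   -3.12] [ 0.18  0.56 -0.37]
wrist bar n 328 yaw 0.054004867 len 67.35817 thick [-6.42 19.72] mid [ 608.54 -200.73] z [47.63 50.55 51.99]
 grip n 432 mean [ 605.63 -198.4   104.47] rect ((604.272216796875, -193.07830810546875), (31.973827362060547, 42.015533447265625), 78.13780212402344)
[106.02 183.82] n 1396 mean [ 476.56 -344.29  104.28] circ [ 477.67 -345.66] 20.8 rgb [251. 165.  50.]
[254.68 302.56] n 591 mean [ 607.2  -197.77  103.67] circ [ 606.06 -197.43] 24.9 rgb [45. 43. 38.]
end z nan 0
end z 47.89411074929248 16
  return _methods._mean(a, axis=axis, dtype=dtype,
  ret = ret.dtype.type(ret / rcount)
```

View pics/c10.png

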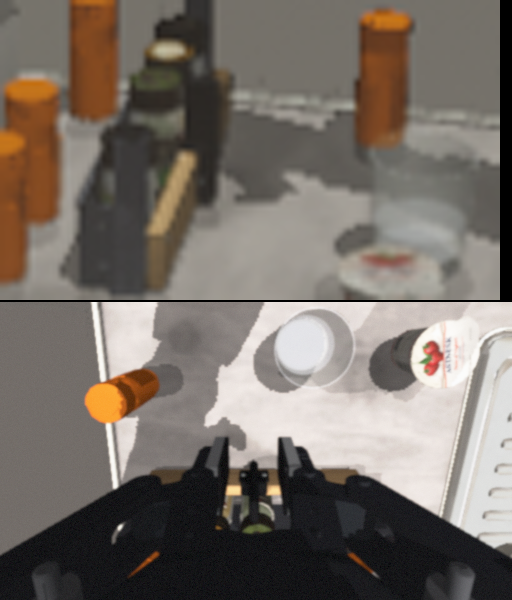

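The scene crop shows the rail down and seated on the left, with the jars standing behind it. The gripper hides the rest in the wrist half. I move the arm aside so the top camera can check both ends.

Call:
step_arm([
  [0,36,0,0],
  [0,36,0,0],
  [0,36,0,0],
  [0,36,0,0],
  [0,36,0,0],
  [0,36,0,0],
  [0,36,0,0],
  [0,36,0,0],
  [0,36,0,0],
  [0,36,0,0],
  [0,0,0,0],
])

```text
t: 26.93
ee_pos: [461.8, 167.8, 257.1]
orientation: [3.136, 0.0, -3.111]
force: [0.4, 0.6, 0.5]
opening: 0.303
grip_force: 0.0
```

Run:
```python
from jars import *
from ups import *
rail('top',4,604,-197,'t11.png'); caps('top'); ups('top')
p,d,K=snap('top'); v,u=np.mgrid[0:384,0:512]; P=px2w(K,u,v,d); sat=p.max(2).astype(int)-p.min(2)
for lo,hi in [(-345,-290),(-290,-230),(-170,-110),(-110,-48)]:
    m=(abs(P[...,2]-52)<14)&(sat>35)&(P[...,1]>lo)&(P[...,1]<hi)&(abs(P[...,0]-604)<14); print('z',np.mean(P[m][:,2]),m.sum(),P[m][:,0].mean())
```

```text
top bar n 394 yaw 0.023046091 len 287.47394 thick [-6.29 16.68] mid [ 608.45 -197.71] z [48.22 51.36 54.72]
 grip n 136 mean [ 619.44 -195.4   105.49] rect ((610.5538330078125, -200.1599884033203), (53.73402786254883, 54.223045349121094), 89.44692993164062)
[329.33 139.4 ] n 144 mean [ 716.   -153.19  105.37] circ [ 716.68 -153.94] 21.2 rgb [218. 149.  60.]
[392.88 137.88] n 140 mean [ 716.01 -341.48  105.42] circ [ 717.08 -341.66] 21.1 rgb [218. 149.  59.]
[297.69 140.05] n 151 mean [716.32 -59.43 105.44] circ [717.72 -59.28] 20.9 rgb [219. 148.  59.]
[379.26 165.41] n 155 mean [ 633.6  -295.15  105.26] circ [ 634.06 -295.87] 20.6 rgb [48. 44. 41.]
[344.44 166.87] n 147 mean [ 631.76 -193.12  105.  ] circ [ 632.36 -193.13] 20.6 rgb [85. 90. 57.]
[362.17 166.33] n 143 mean [ 632.1  -245.04  105.05] circ [ 632.4  -245.44] 20.2 rgb [151. 129.  88.]
[311.07 168.46] n 151 mean [629.33 -95.26 105.31] circ [629.9  -95.94] 20.7 rgb [49. 45. 41.]
[399.79 218.17] n 154 mean [ 477.71 -342.43  105.39] circ [ 478.19 -343.77] 20.4 rgb [218. 153.  63.]
[440.16 376.75] n 73 mean [  50.53 -415.6   105.31] circ [  50.46 -411.67] 17.1 rgb [193. 192. 191.]
top up [393.45 166.61] 62 mean [ 624.79 -329.77  123.97] pct2 [ 615.44 -340.84  118.12] pct98 [ 635.65 -320.93  128.12]
top up [299.96 170.58] 57 mean [619.45 -60.59 125.19] pct2 [608.93 -69.43 121.72] pct98 [630.27 -52.03 128.62]
z 50.71424827248692 90 605.7887637945433
z 50.52136139142308 101 604.8612391981824
z 50.880381831809714 95 601.2874092979806
z 50.68196359761939 91 600.1017294160293
```

Both bar ends are level with the underside about 4 mm up. The four jars stand in a line about 21 mm behind the fronts, and the robot is clear. Handing in.

```bash
python3 -c "
from plant import r
print(r.hand_in())"
```

```text
the job is handed in; nothing more can be done
None
```

I handed the job in at about 27 s of the 64 s; no verdict came back, but the last camera check showed all four jars standing in line about 21 mm behind the upright fronts, the rail level about 4 mm up at both ends, and the gripper clear.

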